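# Lock the loose cap of a compressed-air filter housing

### The job

Three air-filter housings stand on the workshop bench; two are closed, but on one the cap is still standing loose in its bayonet collar, higher than the others and with its grip bar across the base plate. Push that cap in against its spring and, keeping it pushed in and never forcing it, turn it a quarter turn clockwise (seen from above) so that its bar lies along the long side of the base plate, and let it spring back up until it is seated and locked.

Things in the scene. Friction and masses are not known exactly. Their poses are not given: they have to be found in the camera images.
- cap: Loose bayonet cap, 0.5 kg: black round flange 74 mm across, 8 mm thick, a grey metal grip bar on top, a steel neck 48 mm across below. Origin on its axis at the flange's underside; z up, x along the bar. It starts 19 mm above the collar's top, bar 86 +- 6 degrees anticlockwise (from above) of the housing's x. Two look-alike housings nearby have fixed, already locked caps.
- bar (a point): Centre of the cap's upright grey metal grip bar, 22 mm above the cap's origin. The bar is 60 mm long (x), 16 mm thick (y) and 28 mm high (8 to 36 mm above the cap's origin). Grip it from above across the 16 mm, fingertips just over the flange. It turns and sinks with the cap.
- housing: The loose cap's housing, fixed: ribbed aluminium cylinder with an 88 mm wide collar, on a dark base plate 136 mm (x) by 80 mm (y). Origin on the bench under its axis; z up, x along the plate's long side, marked also by two pointer ribs outside the collar. Locked, the bar lies along this x within 12 degrees; from the start that is 86 degrees (1.5 rad) clockwise, with a stop just beyond.
- collar (a point): Centre of the collar's top, 120 mm above the housing's origin. A spring lifts the cap: 8 N at the start, 0.25 N/mm more as it sinks. The cap sinks 19 mm until its flange meets the collar; 15 mm or more (best 17) frees it to turn clockwise. Let up after the turn it rises into notches, locked with its origin 11 mm above the collar; let up too early it stays lower or pops out.
There are look-alikes about, which are no part of the job. Leave any green or red look-alike of the housing alone.

How it is judged:
On the way:
1. the loose cap is pushed in by at least 12 mm against its spring (z of cap in the frame of housing below 0.127 m), for 0.05 s.
At the end, for the whole second after the job is handed in: The cap is locked in its own housing: bar within 16 degrees of the housing's long side, upright, on the axis, sprung back up so that its origin is 11 mm (+- 2.5 mm) above the collar's top, and at rest (angle between the x axis of cap and the x axis of housing, either way round below 0.28 rad and z of cap in the frame of housing between 0.1285 and 0.1335 m and horizontal distance between cap and housing below 0.01 m and angle between cap's own z axis and vertical below 0.1 rad and linear speed of cap below 0.02 m/s); the robot touches nothing.
It fails at once if the cap is forced round against its slot: the bar is within 74 degrees of the housing's long side (and not yet home) while the cap is pushed in less than 12 mm (angle between the x axis of cap and the x axis of housing, either way round between 0.4 and 1.295 rad and z of cap in the frame of housing above 0.127 m).
It also fails if it takes over 35 s, if anything falls off the work surface, if the arm or the gripper's body presses on something with over 40 N, if the wrist force passes 120 N, or if a joint passes its speed limit or range.

### The arm

A 6-joint arm with a two-finger parallel gripper is mounted at the origin on the work surface. World frame = base frame: x ahead of the robot, y to its left, z up, the work surface at z = 0. Lengths are in m, angles in rad, forces in N, time in s.
With the tool pointing down it reaches from about 0.25 to 0.8 m from the base axis. Payload 8.5 kg.
Tool frame: the origin (TCP) lies on the centre line of the jaws, within the pads' length; the fingertips stand 17 mm ahead of it and the grasp point (between the pads) lies 2 mm behind it; z points along the fingers, y is the line along which they close (so a half turn about z gives the same grasp; the last joint's range is limited). The gripper opens to 85 mm and grips with 20 to 120 N. Pads are 22 mm wide; open, the fingers measure 114 mm over their backs; the gripper's body (76 mm by 85 mm) begins 54 mm behind the grasp point. The pads swing forward as they close: fully open they stand 13 mm farther back than shut.
Start: joints at [-1.119, 0.238, -0.013, 1.319, 0, 1.571], TCP at [0.229, -0.472, 0.224] pointing down, gripper open.
Joint ranges: [-2.66, 2.66], [-1.03, 1.9], [-1.14, 1.46], [-1.82, 2.27], [-1.45, 1.34], [-3.14, 3.14]. Speed limits (rad/s): [2.22, 2.22, 2.79, 3.14, 3.14, 3.14].

### API

Orientations are given as a unit quaternion [w, x, y, z].
In Python, from cell import readout, vision, finish_job gives the robot as it stands.
- The arm moves only by the tool servo_tool, never from a script. Its argument "increments" is a list that holds one entry, the list of rows, each a list of 7 numbers: the shift along the tool's x, y, z in m, then the turn, a rotation vector about the tool's x, y, z in degrees, then the opening, from -1 (shut) to 1 (fully open), so that 0 is half open. A call has 1 to 10 rows; each row is the pose to reach, as a shift and turn from the pose commanded when the call began, along the tool's axes at that moment; what a row does not reach only later rows make up. A row lasts 1/8 s, in which the tool goes at most 62.5 mm and 10.7 degrees, less where a joint would pass 70% of its speed; a pose out of reach is approached as far as the arm can. A call with a gripper value outside its range is refused whole. The fingers move at their own pace and stop on an object; "squeeze" is the grip in N (left out, the last holds). Time passes only in rows, so rows that repeat a pose let the fingers close. It gives the time, the measured TCP pose, the force, the opening and the grip force at its end, in the units of the state.
- readout.observe(): the state, without advancing time (a new reading comes with each control period).
- vision.capture(name): name is "scene" or "top" or "wrist"; returns a dict with "image" (384x512x3 uint8, blue, green, red), "range_z" (384x512 float32, m along the optical axis (not along the pixel's ray), 0 where there is no reading), "vertical_fov" (degrees; the focal length in pixels is half the picture's height over the tangent of half this angle, whatever the lens; pixels are square), "cx", "cy" (the principal point, pixels), "pose" (4x4, takes a point from camera to world coordinates); the wrist camera has in their place "hand_eye" (4x4, takes a point from camera to tool coordinates, whose origin is the TCP and whose axes are the flange's). Camera axes: x right, y down, z forward; pixel columns grow to the right and rows downward; lengths in m; the calibration is good to about 2 mm. The wrist camera is an equidistant fisheye: a pixel r from the principal point sees the ray r / f radians off the axis. A picture is of the moment at which its call begins: read the wrist's pose just before it.
- finish_job(): hands the job in; it is judged then, once.
Trained networks look in a picture, given as the dict that the camera call returned (one of the last four; its "shot" number tells which), for a name from the list of things; names that differ only in an ending like _2 or _b are one class to them, and where a whole thing is asked for, a point or a joint stands for the part that bears it (a point fixed in the world has none). Each returns a list of dicts, best first, with "score" (0 to 1); they miss things now and then, are a little off and sometimes report something else, mostly with a low value. They report only what shows in the picture. A call takes as long as a camera call. They do not tell look-alikes from the thing itself.
- vision.regions_of(picture, target): "pixels" (384x512 bool, what is visible of it).
- vision.mark_of(picture, target): "centre" ([x, y, z] in m, in world coordinates, good to about 4 mm: a listed point, or the origin of a listed thing).
The state is a dict: "t": time; "joint_pos": joint angles; "dq": joint speeds; "tau": joint torques, N m; "tcp_pos": TCP position; "tool_rot": TCP orientation; "contact_force": force on the tool from outside, world axes, zero at the start; "ft_torque": the same for the moment, N m; "opening": finger opening in m; "grip_force": force on a finger pad.
Only numpy, scipy, OpenCV 4.12 (cv2) and the standard library are available. Lean on these libraries where they do the work, as an engineer would, in place of code of your own. Each camera call takes 0.05 s, during which the arm holds its last target. There are 200 camera calls.

## Working session

There is one attempt and no reset: what is moved stays moved. The work goes in short steps, Python scripts to look and compute and a tool call to move; the robot and the scene stay as the last step left them, time stands still between calls to the robot, and variables do not carry over. Pictures are saved under pics/ and viewed, at most 10 in all, crops included, and the job is handed in when it is done.

Besides the shell and the picture viewer there is one more tool, called after ">>>" in YAML: its name, and indented under it one key for each argument. servo_tool: Moves the arm, as the interface text tells. Its arguments: {"type":"object","properties":{"increments":{"type":"array","items":{"type":"array","items":{"type":"array","items":{"type":"number"}}}},"squeeze":{"type":"number"}},"required":["increments"]}

```bash
mkdir -p pics
python3 - <<'E'
from cell import readout, vision
import cv2,numpy as np
s=readout.observe();print({k:np.round(s[k],3) for k in('t','joint_pos','tcp_pos','tool_rot','opening')})
ims=[]
for n in('scene','top'):
    p=vision.capture(n);ims.append(p['image'])
    for t in('bar','collar','cap','housing'):
        for m in vision.mark_of(p,t):print(n,t,np.round(m['centre'],4),round(m['score'],2))
    np.savez('pics/'+n+'.npz',**{k:p[k] for k in('image','range_z','vertical_fov','cx','cy','pose')})
cv2.imwrite('pics/a.png',cv2.resize(np.hstack(ims),(800,300)));cv2.imwrite('pics/top.png',ims[1])
E
```

```text
{'t': np.float64(0.0), 'joint_pos': array([-1.119,  0.239, -0.014,  1.319, -0.   ,  1.571]), 'tcp_pos': array([ 0.229, -0.472,  0.223]), 'tool_rot': array([-0.001,  0.975,  0.224, -0.   ]), 'opening': np.float64(0.085)}
scene bar [ 0.4927 -0.2603  0.1577] 0.79
scene collar [ 0.4804 -0.4184  0.1212] 0.97
scene collar [ 0.2126 -0.2637  0.1207] 0.97
scene collar [ 0.4931 -0.2614  0.1208] 0.9
scene collar [ 0.4934 -0.259   0.1587] 0.63
scene cap [ 0.493  -0.261   0.1417] 0.75
scene housing [ 2.189e-01 -2.627e-01 -2.000e-04] 0.69
scene housing [ 0.4899 -0.2578  0.0023] 0.65
top bar [ 0.497  -0.2585  0.1602] 0.64
top collar [ 0.4787 -0.4183  0.1183] 0.93
top collar [ 0.4908 -0.2575  0.1176] 0.89
top collar [ 0.217  -0.2644  0.1187] 0.83
top cap [ 0.4956 -0.259   0.1389] 0.75
top housing [ 0.4801 -0.418   0.0026] 0.97
top housing [ 0.494  -0.2577 -0.0013] 0.86
top housing [ 0.2153 -0.2643  0.0011] 0.72
```

View pics/a.png

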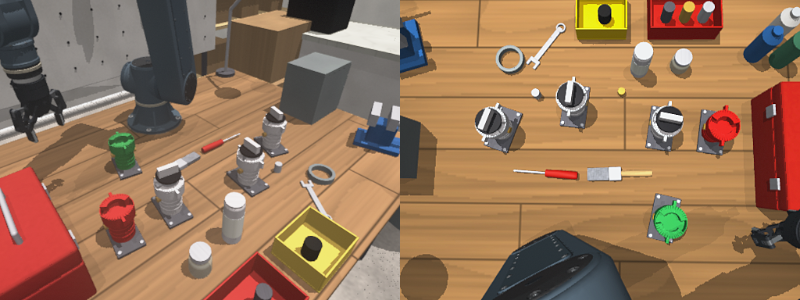

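View pics/top.png

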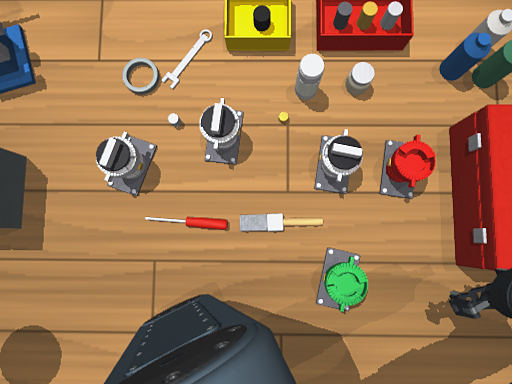

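The loose cap is the one at pixel (343,155) in the top view, with its bar across the plate. The red (410,160) and green (345,283) look-alikes have no cap. Next I measure the bar and plate directions from depth.

Run:
```python
import cv2,numpy as np
P={}
for n in('scene','top'):
    d=np.load('pics/'+n+'.npz');z=d['range_z'];f=192/np.tan(np.radians(d['vertical_fov']/2))
    v,u=np.mgrid[:384,:512];c=np.stack([(u-d['cx'])/f*z,(v-d['cy'])/f*z,z],-1)
    T=d['pose'];P[n]=((c@T[:3,:3].T+T[:3,3])[z>0],d['image'][z>0])
C=np.array([.494,-.259])
def rect(p,l):
    (cx,cy),(w,h),a=r=cv2.minAreaRect(p.astype(np.float32)*1000)
    if w<h:a+=90;w,h=h,w
    print(l,len(p),'c',round(cx,1),round(cy,1),'size',round(w,1),round(h,1),'ang',round((a+90)%180-90,1))
for n,(p,im) in P.items():
    r=np.hypot(*(p[:,:2]-C).T)
    m=(r<.045)&(p[:,2]>.168)&(p[:,2]<.185);rect(p[m][:,:2],n+' bar');print(np.median(p[m][:,2]))
    q=p[m][:,:2]; w,V=np.linalg.eigh(np.cov(q.T));print('pca',np.degrees(np.arctan2(V[1,1],V[0,1])),q.mean(0))
    m=(r<.085)&(p[:,2]>.004)&(p[:,2]<.02);rect(p[m][:,:2],n+' plate')
    m=(r<.065)&(p[:,2]>.1)&(p[:,2]<.125);rect(p[m][:,:2],n+' collar')
a=np.vstack([p[(np.hypot(*(p[:,:2]-C).T)<.085)&(p[:,2]>.004)&(p[:,2]<.02)] for p,_ in P.values()])[:,:2]
rect(a,'both plate')
```

```text
scene bar 185 c 495.9 -262.8 size 59.0 19.7 ang 81.7
0.17371476205850667
pca 78.27413357522727 [ 0.49701699 -0.26403553]
scene plate 775 c 495.9 -263.1 size 136.4 80.0 ang -8.7
scene collar 647 c 510.8 -271.9 size 87.7 75.0 ang 59.8
top bar 243 c 492.3 -259.7 size 59.9 16.5 ang 77.8
0.1749282068649669
pca 78.37014506956518 [ 0.49192579 -0.25920796]
top plate 703 c 500.9 -253.0 size 155.8 155.6 ang 85.7
top collar 424 c 491.3 -258.5 size 88.3 84.7 ang 33.5
both plate 1478 c 500.9 -253.0 size 155.8 155.6 ang 85.7
```

>>> servo_tool:
  increments:
    - [[0.04,-0.01,-0.05,0,0,-8,1],[0.09,-0.02,-0.08,0,0,-16,1],[0.14,-0.03,-0.08,0,0,-24,1],[0.19,-0.045,-0.08,0,0,-32,1],[0.24,-0.055,-0.08,0,0,-40,1],[0.285,-0.065,-0.08,0,0,-46,1],[0.33,-0.074,-0.08,0,0,-52.4,1],[0.33,-0.074,-0.08,0,0,-52.4,1],[0.33,-0.074,-0.08,0,0,-52.4,1]]

```text
t: 1.62
tcp_pos: [0.4937, -0.2616, 0.3038]
tool_rot: [-0.0, 0.776, 0.631, -0.0]
contact_force: [-0.7, -0.0, -0.7]
opening: 0.0856
grip_force: 0.0
```

```bash
cat > w.py <<'E'
from cell import readout, vision
import cv2,numpy as np
from scipy.spatial.transform import Rotation as R
def look(name):
    s=readout.observe();p=vision.capture('wrist');cv2.imwrite('pics/%s.png'%name,p['image'])
    z=p['range_z'];f=192/np.tan(np.radians(p['vertical_fov']/2))
    v,u=np.mgrid[:384,:512];du,dv=u-p['cx'],v-p['cy'];r=np.hypot(du,dv)+1e-9;th=r/f
    k=np.tan(th)/r;c=np.stack([du*k*z,dv*k*z,z],-1)[(z>0)&(th<1.4)]
    H=p['hand_eye'];t=c@H[:3,:3].T+H[:3,3]
    w,x,y,zz=s['tool_rot'];A=R.from_quat([x,y,zz,w]).as_matrix()
    return s,p,t@A.T+s['tcp_pos'],A
def rect(p,l):
    (cx,cy),(w,h),a=cv2.minAreaRect(p[:,:2].astype(np.float32)*1000)
    if w<h:a+=90;w,h=h,w
    print(l,len(p),'c',round(cx,1),round(cy,1),'size',round(w,1),round(h,1),'ang',round((a+90)%180-90,1),'z',np.median(p[:,2]))
E
python3 - <<'E'
from w import *
s,p,q,A=look('w1');print(s['t'],s['tcp_pos'],s['joint_pos'],s['contact_force'],'yaw',np.degrees(np.arctan2(A[1,0],A[0,0])),A[:,2])
r=np.hypot(*(q[:,:2]-[.494,-.261]).T)
for l,a,b,R0 in(('bar',.168,.182,.045),('flange',.136,.152,.045),('collar',.112,.125,.06),('plate',.003,.02,.085)):
    m=(r<R0)&(q[:,2]>a)&(q[:,2]<b)
    if m.sum()>10:rect(q[m],l)
for t in('bar','collar'):
    for m in vision.mark_of(p,t):print(t,m)
E
```

```text
1.625 [ 0.49365308 -0.26157745  0.30383972] [-4.87158624e-01  2.87156839e-01  2.56081133e-01  1.54023015e+00
 -1.90591781e-04  1.28819558e+00] [-0.6681741  -0.04675961 -0.71697201] yaw 78.27970017162868 [-5.39469848e-04  7.00979377e-05 -9.99999852e-01]
bar 973 c 493.4 -259.5 size 59.0 15.9 ang 78.7 z 0.1750543366611621
flange 2585 c 493.4 -258.4 size 73.4 71.0 ang -7.9 z 0.14721263223160255
collar 1014 c 493.6 -259.0 size 87.9 87.8 ang -52.1 z 0.1203020775001525
plate 1368 c 496.2 -241.8 size 136.5 115.9 ang -9.4 z 0.010545432695109158
bar {'centre': [0.4895, -0.2597, 0.1642], 'score': 0.88}
collar {'centre': [0.219, -0.2649, 0.1216], 'score': 0.77}
collar {'centre': [0.481, -0.422, 0.117], 'score': 0.55}
```

View pics/w1.png

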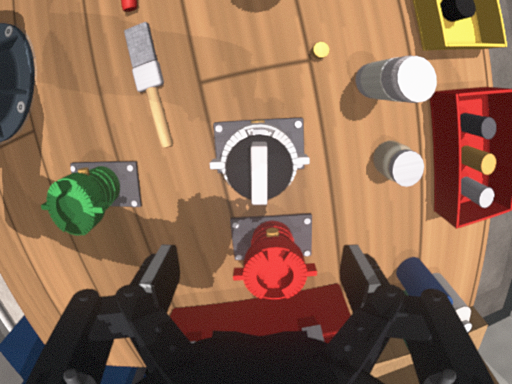

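The wrist view shows the bar upright at (259,172), centred between the pointer ribs. Depth puts its axis at (0.4935,-0.2593), with the bar at 78.5° and the housing at about -9°. I'll descend with the jaws half open.

>>> servo_tool:
  increments:
    - [[0.0022,-0.0006,0.02,0,0,0,0],[0.0022,-0.0006,0.05,0,0,0,0],[0.0022,-0.0006,0.08,0,0,0,0],[0.0022,-0.0006,0.11,0,0,0,0],[0.0022,-0.0006,0.132,0,0,0,0],[0.0022,-0.0006,0.132,0,0,0,0]]
  squeeze: 60

```text
t: 2.52
tcp_pos: [0.4921, -0.2596, 0.1709]
tool_rot: [-0.001, 0.776, 0.631, -0.001]
contact_force: [-0.4, -1.0, 0.0]
opening: 0.0421
grip_force: 0.0
```

>>> servo_tool:
  increments:
    - [[0,0,0,0,0,0,-0.4],[0,0,0,0,0,0,-1],[0,0,0,0,0,0,-1],[0,0,0,0,0,0,-1],[0,0,0,0,0,0,-1]]
  squeeze: 60

```text
t: 3.15
tcp_pos: [0.4937, -0.2593, 0.1721]
tool_rot: [0.0, 0.776, 0.631, 0.0]
contact_force: [0.0, 0.1, -0.5]
opening: 0.0001
grip_force: 0.0
```

Opening reads 0, so the jaws shut on nothing. I'll look before moving again.

Run:
```python
from w import *
s,p,q,A=look('w2');print(s['t'],s['tcp_pos'],s['opening'],s['grip_force'],s['contact_force'])
ims=[p['image']]
r=np.hypot(*(q[:,:2]-[.4935,-.259]).T)
for l,a,b,R0 in(('bar',.165,.182,.045),('flange',.130,.152,.045)):
    m=(r<R0)&(q[:,2]>a)&(q[:,2]<b)
    if m.sum()>10:rect(q[m],l)
a=vision.capture('scene')['image'];b=vision.capture('top')['image']
c=[cv2.resize(a[150:270,180:340],(400,300)),cv2.resize(b[100:220,260:420],(400,300)),cv2.resize(p['image'],(400,300)),cv2.resize(a,(400,300))]
cv2.imwrite('pics/m2.png',np.vstack([np.hstack(c[:2]),np.hstack(c[2:])]))
```

```text
3.15 [ 0.49367908 -0.25934878  0.17207756] 0.00010335075111184471 0.0 [ 0.04305669  0.08879444 -0.46942513]
bar 1294 c 496.2 -244.1 size 28.9 16.0 ang 78.5 z 0.1750145091974948
flange 5865 c 494.0 -256.3 size 72.8 67.3 ang -11.7 z 0.14721860811349927
```

View pics/m2.png

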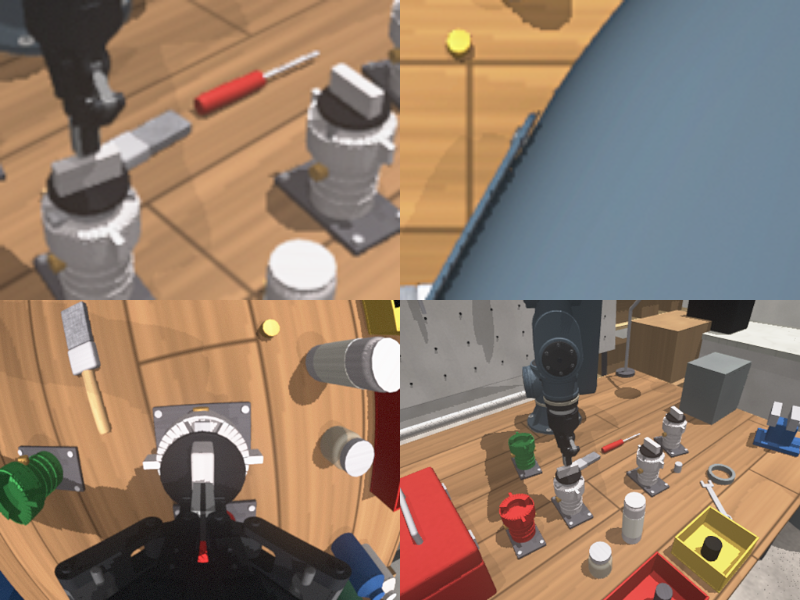

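Run:
```python
import cv2
a=cv2.imread('pics/w2.png')[170:384,130:390];cv2.imwrite('pics/w2c.png',cv2.resize(a,(729,600),interpolation=cv2.INTER_CUBIC))
```

```text
(no output)
```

View pics/w2c.png

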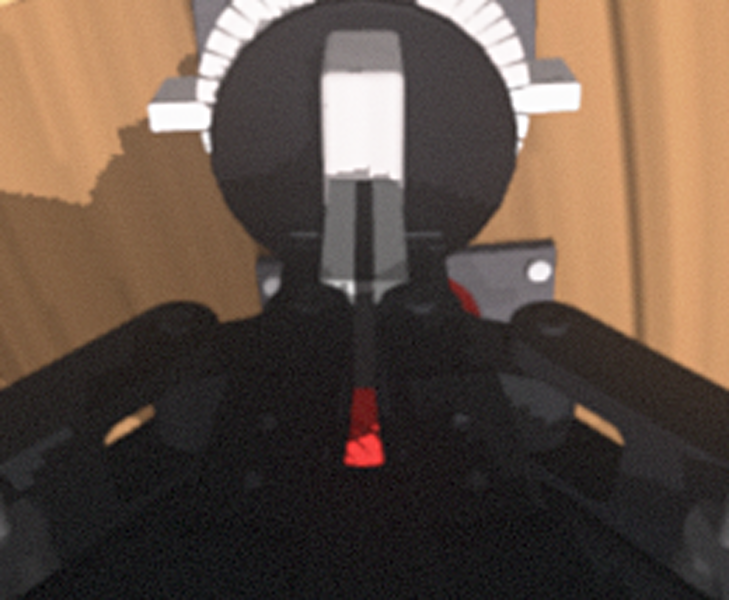

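The picture contradicts the sensor: the tips flank the bar at about (310,240) and (425,240), with daylight between the fingers. I'll measure the finger gap from wrist depth.

Run:
```python
from w import *
s,p,q,A=look('w3');print(s['t'],s['opening'],s['grip_force'],s['tau'],s['contact_force'])
t=(q-s['tcp_pos'])@A
for a in np.arange(-.03,.024,.006):
    m=(t[:,2]>a)&(t[:,2]<a+.006)&(abs(t[:,1])<.06)&(abs(t[:,0])<.014)
    y=np.sort(t[m,1])*1000
    print(round(a,3),m.sum(), 'neg',y[y<0][-5:].round(1),'pos',y[y>0][:5].round(1), 'x',(t[m,0].min()*1000).round(1) if m.sum() else '', (t[m,0].max()*1000).round(1) if m.sum() else '')
```

```text
3.3 -0.00011882207364882603 0.0 [-1.06388332e-03 -5.90648711e+01  3.38190365e+01  5.25396506e-03
  1.14032293e-04  1.57751845e-05] [-0.01611302 -0.60137125  0.92349782]
-0.03 339 neg [-0.1 -0.1 -0.1 -0.1 -0.1] pos [0.4 0.4 0.4 0.4 0.4] x 6.0 11.9
-0.024 316 neg [-0. -0. -0. -0. -0.] pos [0.4 0.5 0.5 0.5 0.5] x 6.3 11.8
-0.018 203 neg [-0. -0. -0. -0. -0.] pos [0.5 0.5 0.5 0.5 0.5] x 6.4 12.0
-0.012 13 neg [-3.2 -2.1 -1.6 -1.1 -0.5] pos [2.1 2.6 3.1 3.7 4.2] x 10.7 11.1
-0.006 356 neg [-0.5 -0.5 -0.5 -0.5 -0.5] pos [0. 0. 0. 0. 0.] x 0.4 14.0
-0.0 0 neg [] pos [] x  
0.006 0 neg [] pos [] x  
0.012 0 neg [] pos [] x  
0.018 414 neg [-10.1 -10.1 -10.   -9.9  -9.8] pos [9.2 9.5 9.6 9.8 9.8] x -13.9 14.0
```

Run:
```python
from w import *
s,p,q,A=look('w4')
t=(q-s['tcp_pos'])@A*1000
m=(abs(t[:,0])<30)&(abs(t[:,1])<50)&(t[:,2]>-80)&(t[:,2]<24)
H,_,_=np.histogram2d(t[m,2],t[m,1],bins=[np.arange(-80,25,6),np.arange(-48,49,6)])
print('rows z, cols y',np.arange(-48,48,6));
for z,h in zip(np.arange(-80,24,6),H.astype(int)):print(z,h)
H,_,_=np.histogram2d(t[m,2],t[m,0],bins=[np.arange(-80,25,6),np.arange(-30,31,6)])
print('rows z, cols x',np.arange(-30,30,6));
for z,h in zip(np.arange(-80,24,6),H.astype(int)):print(z,h)
print(p['hand_eye'].round(3))
```

```text
rows z, cols y [-48 -42 -36 -30 -24 -18 -12  -6   0   6  12  18  24  30  36  42]
-80 [156 206 591   1   0 161 224 129 154 221 137   0  10 623 177 151]
-74 [ 57 170 363 255   0  34  40  54  70  37  29   0 329 339 162  30]
-68 [  0 132 304 586 308  77 140  92 122 143  61 396 535 274  90   0]
-62 [  0   3 157 163 188 101 150 169 186 152  95 204 154 137   0   0]
-56 [  0   0   7  42  87  96 150 173 178 144  99  77  40   6   0   0]
-50 [  0   0   0   0   3  15  46 270 202  37  10   1   0   0   0   0]
-44 [  0   0   0   0   0  14  39 105  93  29  10   0   0   0   0   0]
-38 [ 0  0  0  0  0 27 81 99 94 81 20  0  0  0  0  0]
-32 [ 0  0  0  0  0 26 74 76 76 79 15  0  0  0  0  0]
-26 [ 0  0  0  0  0 26 73 82 72 75 12  0  0  0  0  0]
-20 [ 0  0  0  0  0 11 51 68 68 46  5  0  0  0  0  0]
-14 [ 0  0  0  0  0  0  4 26 23  2  0  0  0  0  0  0]
-8 [  0   0   0   0   0   0 143 424 411  81   0   0   0   0   0   0]
-2 [ 0  0  0  0  0  0 48 54 56 25  0  0  0  0  0  0]
4 [ 0  0  0  0  0  0 16 32 37  8  0  0  0  0  0  0]
10 [ 0  0  0  0  0  0 12 32 35  6  0  0  0  0  0  0]
16 [ 0  0  0  0  0  0 11 29 31  
[... 248 characters left out ...]
56  13 741 853   0   0]
-56 [  0   0   0  26  63  65 453 492   0   0]
-50 [  0   0   0  63  82  84 279  76   0   0]
-44 [  0   0   0   1   0   0 288   1   0   0]
-38 [  0   0   0   0   0   0 398   4   0   0]
-32 [  0   0   0   0   0   0 345   1   0   0]
-26 [  0   0   0   0   0   0 340   0   0   0]
-20 [  0   0   0   0   0   0 249   0   0   0]
-14 [ 0  0  0  0  0  0 55  0  0  0]
-8 [  0   0   0   0   0  11 228 271 285 264]
-2 [  0   0   0   0   0  10  15  14  10 134]
4 [ 0  0  0  0  0  0  0  0  0 93]
10 [ 0  0  0  0  0  0  0  0  0 85]
16 [ 0  0  0  0  0  0  0  0  0 77]
[[ 0.    -0.947 -0.321  0.083]
 [ 1.    -0.     0.001 -0.   ]
 [-0.001 -0.321  0.947 -0.151]
 [ 0.     0.     0.     1.   ]]
```

Depth shows that the shut fingertips end about 12 mm behind the nominal TCP, roughly 9 mm above the bar's top (0.175). The sensor was right: the fingers closed above the bar, and they are effectively shorter than the sheet says. I'll reopen, go lower in steps while watching the force, and grip again.

>>> servo_tool:
  increments:
    - [[0,0,-0.01,0,0,0,0],[0,0,-0.01,0,0,0,0],[0,0,-0.01,0,0,0,0],[0,0,0.0,0,0,0,0],[0,0,0.01,0,0,0,0],[0,0,0.018,0,0,0,0],[0,0,0.018,0,0,0,0]]

```text
t: 4.28
tcp_pos: [0.4931, -0.2591, 0.153]
tool_rot: [-0.001, 0.776, 0.631, -0.0]
contact_force: [-0.2, -0.6, 0.3]
opening: 0.0429
grip_force: 0.0
```

>>> servo_tool:
  increments:
    - [[0,0,0.006,0,0,0,-0.2],[0,0,0.01,0,0,0,-0.3],[0,0,0.01,0,0,0,-0.3]]

```text
t: 4.65
tcp_pos: [0.4935, -0.2593, 0.1437]
tool_rot: [-0.0, 0.776, 0.631, -0.0]
contact_force: [-0.6, -0.4, -0.8]
opening: 0.0297
grip_force: 0.0
```

Run:
```python
from w import *
s,p,q,A=look('w5');print(s['t'],s['opening'],s['contact_force'],s['tcp_pos'])
t=(q-s['tcp_pos'])@A*1000
m=(abs(t[:,0])<16)&(abs(t[:,1])<50)&(t[:,2]>-60)&(t[:,2]<24)
H,_,_=np.histogram2d(t[m,2],t[m,1],bins=[np.arange(-60,25,4),np.arange(-48,49,6)])
for z,h in zip(np.arange(-60,24,4),H.astype(int)):print(z,h)
```

```text
4.65 0.02970097618895046 [-0.5903772  -0.36637268 -0.8083868 ] [ 0.49346925 -0.25930062  0.14369133]
-60 [ 56  77 112  80  94  33   0   0   0   0  38  94  76 100  76  52]
-56 [ 16  50  79  77 105  35   0   0   0   0  55 115  79  83  45  10]
-52 [ 0  5 35 33 64 58  0  0  0  0 62 55 31 33  1  0]
-48 [  0   0   0   5  48 214   0   0   0   0 233  31   3   0   0   0]
-44 [ 0  0  0  4 44 83  0  0  0  0 83 37  4  0  0  0]
-40 [ 0  0  0 50 49 73  0  0  0  0 73 51 41  0  0  0]
-36 [  0   0   0  44  46  66  25 176 147   8  78  47  41   0   0   0]
-32 [  0   0   0  51  46  57 221 510 499 174  73  40  43   0   0   0]
-28 [ 0  0  0 31 40 62  0  0  0  0 66 40 29  0  0  0]
-24 [ 0  0  0 43 38 51  0  0  0  0 58 38 33  0  0  0]
-20 [ 0  0  0 31 31 49  0  0  0  0 56 31 29  0  0  0]
-16 [ 0  0  0  7 23 36  0  0  0  0 44 24  5  0  0  0]
-12 [ 0  0  0  0  0 25  0  0  0  0 23  0  0  0  0  0]
-8 [  0   0  58  70  49  99  40   0   0  57 100  51  62  69   0   0]
-4 [  0  13 237 177 122 296 115   0   0 162 239 128 190 216   3   0]
0 [0 0 1 0 0 0 0 0 0 0 0 0 0 0 0 0]
4 [0 0 0 0 0 0 0 0 0 0 0 0 0 0 0 0]
8 [0 0 0 0 0 0 0 0 0 0 0 0 0 0 0 0]
12 [0 0 0 0 0 0 0 0 0 0 0 0 0 0 0 0]
16 [0 0 0 0 0 0 0 0 0 0 0 0 0 0 0 0]
20 [110 125  33   0   0   0   0   0   0   0   0   0   0  40 148 109]
```

The fingers now flank the bar, with the tips about 9 mm above the flange. I'll go 4 mm lower and close.

>>> servo_tool:
  increments:
    - [[0,0,0.004,0,0,0,-0.3],[0,0,0.004,0,0,0,-1],[0,0,0.004,0,0,0,-1],[0,0,0.004,0,0,0,-1],[0,0,0.004,0,0,0,-1]]
  squeeze: 60

```text
t: 5.32
tcp_pos: [0.4939, -0.2594, 0.1401]
tool_rot: [0.0, 0.776, 0.631, 0.0]
contact_force: [1.6, 0.1, -0.9]
opening: 0.0153
grip_force: 60.0
```

Gripped at 15–16 mm. Now push down 17 mm.

>>> servo_tool:
  increments:
    - [[0,0,0.004,0,0,0,-1],[0,0,0.008,0,0,0,-1],[0,0,0.012,0,0,0,-1],[0,0,0.015,0,0,0,-1],[0,0,0.017,0,0,0,-1],[0,0,0.017,0,0,0,-1]]

```text
t: 6.08
tcp_pos: [0.494, -0.2595, 0.1234]
tool_rot: [0.0, 0.776, 0.631, 0.0]
contact_force: [-0.1, 0.7, 8.4]
opening: 0.0151
grip_force: 61.2
```

```bash
cat > chk.py <<'E'
from w import *
s,p,q,A=look('chk');print(s['t'],s['opening'],s['grip_force'],s['contact_force'],s['ft_torque'],s['tcp_pos'])
r=np.hypot(*(q[:,:2]-[.4935,-.2592]).T)
yaw=np.arctan2(A[1,0],A[0,0]);print('yaw',np.degrees(yaw))
h,e=np.histogram(q[r<.036][:,2],bins=np.arange(.115,.185,.002));print([(round(b,3),int(n)) for b,n in zip(e,h) if n>60])
top=e[len(h)-1-np.argmax((h>150)[::-1])]
E
python3 chk.py
```

```text
6.075 0.015107430658930414 61.16624554946611 [-0.13669375  0.72553226  8.36422681] [ 0.13278444 -0.14383401  0.02552293] [ 0.49397371 -0.25948177  0.12338348]
yaw 78.28738491761823
[(np.float64(0.119), 71), (np.float64(0.127), 107), (np.float64(0.129), 3791), (np.float64(0.131), 1356), (np.float64(0.135), 79), (np.float64(0.137), 107), (np.float64(0.139), 110), (np.float64(0.141), 133), (np.float64(0.143), 153), (np.float64(0.145), 140), (np.float64(0.147), 158), (np.float64(0.149), 156), (np.float64(0.151), 186), (np.float64(0.153), 171), (np.float64(0.155), 227), (np.float64(0.157), 2741), (np.float64(0.159), 847), (np.float64(0.161), 168), (np.float64(0.163), 80), (np.float64(0.165), 97), (np.float64(0.167), 386), (np.float64(0.169), 131), (np.float64(0.171), 120), (np.float64(0.173), 222), (np.float64(0.175), 349), (np.float64(0.177), 455), (np.float64(0.179), 389), (np.float64(0.181), 409)]
```

The flange top went from 0.147 to about 0.130, so the cap is in by 17 mm. Now the turn, clockwise from above, which is + about tool z.

>>> servo_tool:
  increments:
    - [[0,0,0,0,0,5,-1],[0,0,0,0,0,11,-1],[0,0,0,0,0,17,-1],[0,0,0,0,0,23,-1],[0,0,0,0,0,29,-1],[0,0,0,0,0,35,-1],[0,0,0,0,0,40,-1],[0,0,0,0,0,40,-1]]

```text
t: 7.12
tcp_pos: [0.494, -0.2597, 0.1236]
tool_rot: [0.001, 0.945, 0.327, 0.0]
contact_force: [0.7, -0.3, 7.6]
opening: 0.0147
grip_force: 61.2
```

```bash
python3 chk.py
```

```text
7.125 0.014714516929206715 61.17282665397397 [ 0.69954043 -0.31332907  7.63042406] [-0.06553046 -0.10465564 -0.09764925] [ 0.49403599 -0.25968259  0.12358387]
yaw 38.20931059443162
[(np.float64(0.119), 123), (np.float64(0.127), 96), (np.float64(0.129), 3201), (np.float64(0.131), 1953), (np.float64(0.135), 75), (np.float64(0.137), 95), (np.float64(0.139), 120), (np.float64(0.141), 139), (np.float64(0.143), 132), (np.float64(0.145), 159), (np.float64(0.147), 160), (np.float64(0.149), 154), (np.float64(0.151), 174), (np.float64(0.153), 173), (np.float64(0.155), 204), (np.float64(0.157), 2351), (np.float64(0.159), 1245), (np.float64(0.161), 173), (np.float64(0.163), 92), (np.float64(0.165), 84), (np.float64(0.167), 372), (np.float64(0.169), 143), (np.float64(0.171), 117), (np.float64(0.173), 210), (np.float64(0.175), 339), (np.float64(0.177), 460), (np.float64(0.179), 365), (np.float64(0.181), 435)]
```

It turns freely at the right depth, with low torque. The remaining 47°:

>>> servo_tool:
  increments:
    - [[0,0,0,0,0,6,-1],[0,0,0,0,0,12,-1],[0,0,0,0,0,18,-1],[0,0,0,0,0,24,-1],[0,0,0,0,0,30,-1],[0,0,0,0,0,36,-1],[0,0,0,0,0,42,-1],[0,0,0,0,0,47,-1],[0,0,0,0,0,47,-1]]

```text
t: 8.3
tcp_pos: [0.494, -0.2598, 0.1236]
tool_rot: [0.0, 0.997, -0.077, 0.001]
contact_force: [0.8, -0.2, 9.0]
opening: 0.015
grip_force: 61.2
```

```bash
cat >> chk.py <<'E'
m=(r<.036)&(abs(q[:,2]-top)<.05)
for lo,hi in((.155,.161),(.161,.171)):
    k=(r<.036)&(q[:,2]>lo)&(q[:,2]<hi)
    if k.sum()>50:rect(q[k],(lo,hi))
E
python3 chk.py
```

```text
8.3 0.014992089432131789 61.17386795706807 [ 0.75711211 -0.24853719  9.03625129] [-0.17736258 -0.10298292 -0.05555549] [ 0.49399004 -0.25976939  0.12356046]
yaw -8.796938418979273
[(np.float64(0.119), 147), (np.float64(0.129), 3057), (np.float64(0.131), 2051), (np.float64(0.135), 69), (np.float64(0.137), 111), (np.float64(0.139), 102), (np.float64(0.141), 135), (np.float64(0.143), 149), (np.float64(0.145), 154), (np.float64(0.147), 150), (np.float64(0.149), 147), (np.float64(0.151), 188), (np.float64(0.153), 165), (np.float64(0.155), 214), (np.float64(0.157), 2338), (np.float64(0.159), 1273), (np.float64(0.161), 158), (np.float64(0.163), 91), (np.float64(0.165), 97), (np.float64(0.167), 362), (np.float64(0.169), 149), (np.float64(0.171), 131), (np.float64(0.173), 198), (np.float64(0.175), 332), (np.float64(0.177), 466), (np.float64(0.179), 375), (np.float64(0.181), 412)]
(0.155, 0.161) 3825 c 494.2 -257.1 size 60.7 39.7 ang -29.5 z 0.15871579970081282
(0.161, 0.171) 857 c 494.0 -259.5 size 42.2 23.5 ang 81.2 z 0.16790021987338222
```

Bar at -8.8°, matching the housing at about -9°. Let it up gently by 8 mm.

>>> servo_tool:
  increments:
    - [[0,0,-0.002,0,0,0,-1],[0,0,-0.004,0,0,0,-1],[0,0,-0.006,0,0,0,-1],[0,0,-0.008,0,0,0,-1],[0,0,-0.008,0,0,0,-1]]

```text
t: 8.98
tcp_pos: [0.494, -0.2597, 0.1315]
tool_rot: [0.0, 0.997, -0.076, 0.001]
contact_force: [0.8, -0.5, 6.4]
opening: 0.0149
grip_force: 60.9
```

```bash
python3 chk.py
```

```text
8.975 0.014909260083704424 60.88345981466773 [ 0.80509081 -0.4748026   6.3939006 ] [-0.22742367 -0.14489627 -0.02239679] [ 0.49395201 -0.25973453  0.13150832]
yaw -8.726077980463902
[(np.float64(0.119), 426), (np.float64(0.121), 121), (np.float64(0.135), 62), (np.float64(0.137), 3267), (np.float64(0.139), 1855), (np.float64(0.143), 75), (np.float64(0.145), 104), (np.float64(0.147), 114), (np.float64(0.149), 143), (np.float64(0.151), 135), (np.float64(0.153), 165), (np.float64(0.155), 132), (np.float64(0.157), 177), (np.float64(0.159), 176), (np.float64(0.161), 174), (np.float64(0.163), 212), (np.float64(0.165), 2436), (np.float64(0.167), 1157), (np.float64(0.169), 155), (np.float64(0.171), 81), (np.float64(0.173), 100), (np.float64(0.175), 376), (np.float64(0.177), 143), (np.float64(0.179), 112), (np.float64(0.181), 228)]
(0.155, 0.161) 485 c 511.1 -262.1 size 42.3 24.0 ang 82.0 z 0.15832135518457277
(0.161, 0.171) 4134 c 493.6 -261.9 size 60.4 39.9 ang 12.1 z 0.16665550536323243
```

The origin is at about 0.1305, so the cap is in the notches. Release and withdraw.

>>> servo_tool:
  increments:
    - [[0,0,0,0,0,0,-0.4],[0,0,0,0,0,0,0],[0,0,0,0,0,0,0],[0,0,-0.02,0,0,0,0],[0,0,-0.05,0,0,0,0],[0,0,-0.09,0,0,0,0],[0,0,-0.13,0,0,0,0],[0,0,-0.17,0,0,0,0],[0,0,-0.17,0,0,0,0]]

```text
t: 10.15
tcp_pos: [0.4945, -0.2599, 0.3036]
tool_rot: [0.001, 0.997, -0.076, 0.002]
contact_force: [0.1, 0.6, -0.9]
opening: 0.0429
grip_force: 0.0
```

Run:
```python
from w import *
s,p,q,A=look('w9');print(s['t'],s['tcp_pos'],s['contact_force'])
r=np.hypot(*(q[:,:2]-[.4935,-.2592]).T)
for l,a,b,R0 in(('bar',.158,.185,.045),('flange',.130,.145,.036),('collar',.112,.125,.06),('plate',.003,.02,.085)):
    m=(r<R0)&(q[:,2]>a)&(q[:,2]<b)
    if m.sum()>10:rect(q[m],l)
```

```text
10.15 [ 0.49452758 -0.25986507  0.30355507] [ 0.09728553  0.55978419 -0.89746117]
bar 880 c 493.5 -259.6 size 58.5 15.3 ang -9.0 z 0.1673728638744285
flange 2393 c 494.7 -259.2 size 70.9 69.5 ang 82.4 z 0.13946193551829833
collar 1041 c 493.6 -259.9 size 88.3 87.8 ang -52.2 z 0.12024432670419902
plate 1273 c 511.4 -263.6 size 144.0 111.6 ang 83.3 z 0.010533390237718376
```

View pics/w9.png

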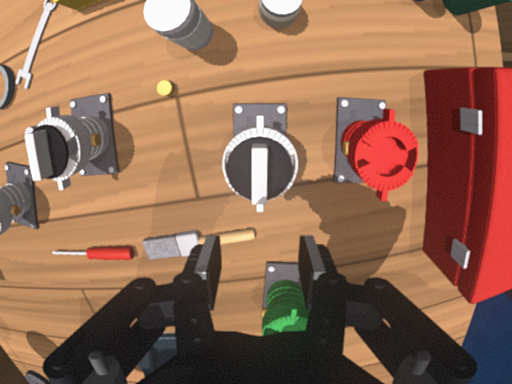

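The cap at (260,165) has its bar in line with the pointer ribs and the plate's long side. Its origin is at 0.1674 − 0.036 = 0.1314, which is locked, and nothing is being touched.

```bash
python3 -c "from cell import finish_job; print(finish_job())"
```

```text
the job is handed in; nothing more can be done
None
```

I handed the job in with the loose cap pushed in about 17 mm, turned 87° clockwise and sprung back up into its notches: bar at −9.0° against about −9° for the plate, origin 11.4 mm above the collar, gripper clear, about 10 s used; no verdict was returned.

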